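# Hang the blue pipette back on its dock

## Robot

A 7-joint arm with a two-finger parallel gripper is mounted at the origin on the work surface. World frame = base frame: x ahead of the robot, y to its left, z up, the work surface at z = 0. Lengths are in m, angles in rad, forces in N, time in s.
With the tool pointing down it reaches from about 0.4 to 0.85 m from the base axis. Payload 6.9 kg.
Tool frame: the origin (TCP) lies midway between the tips of the shut fingers; the grasp point (between the pads) lies behind it (ctrl.pinch_z is the z of the grasp point in the tool frame, in m); z points along the fingers, y is the direction in which the jaws open and shut (so a half turn about z gives the same grasp; the last joint's range is limited). The gripper opens to 85 mm and grips with 20 to 120 N. Pads are 22 mm wide; open, the fingers measure 114 mm over their backs; the gripper's body (76 mm by 85 mm) begins 54 mm behind the grasp point. The pads swing forward as they close: fully open they stand 13 mm farther back than shut.
Start: joints at [-1.232, 0.507, -0.238, 1.5, 0.126, 1.149, -0.155], TCP at [0.144, 0.608, 0.231] pointing down, gripper open.
Joint ranges: [-3.08, 3.08], [-0.24, 2.05], [-1.43, 1.35], [0, 2.5], [-1.52, 4.66], [0.17, 1.96], [-2.89, 2.89]. Speed limits (rad/s): [2.39, 2.39, 3.14, 3.14, 3.14, 3.14, 3.14].

## Interface

Orientations are given as a unit quaternion [w, x, y, z].
In Python, from station import ctrl, get_state, vision, ticket, models gives the robot as it stands. Calls block until the motion is done:
- ctrl.movep(position, orientation): joint-space move of the TCP to a pose.
- ctrl.movel(position, frame=None, max_speed=0.15): straight line of the TCP; frame=None keeps the orientation; max_speed is the mean speed in m/s.
- ctrl.set_joints(angles): joint-space move.
- ctrl.ungrasp() and ctrl.close_gripper(force=None): open the fingers fully, or close them until they stop; force is the grip in N (None keeps the last).
- ctrl.pause(seconds).
- ctrl.ik(position, orientation): joint angles nearest the present ones, or None.
- get_state(): the state.
- vision.grab_frame(name): name is "scene" or "side" or "wrist"; returns (picture, depth): 420x560x3 uint8, blue, green, red; 420x560 float32, m along the optical axis (not along the pixel's ray), 0 where there is no reading.
- vision.camera_info(name): a dict with "mtx" (3x3 intrinsics, pixels), "dist_coeffs" ([k1, k2, p1, p2, k3] as OpenCV has them; the pictures are not rectified), "R" (3x3) and "t" (3): a world point X has camera coordinates R X + t; the wrist camera has in their place "hand_eye" (4x4, takes a point from camera to tool coordinates, whose origin is the TCP and whose axes are the flange's). Camera axes: x right, y down, z forward; pixel columns grow to the right and rows downward; lengths in m; the calibration is good to about 2 mm. A picture is of the moment at which its call begins: read the wrist's pose just before it. camera_info takes no time and is no camera call.
A pose or a line that the arm cannot do raises ctrl.Unreachable and nothing moves.
- ticket.close_job(): hands the job in, once; it reports no verdict.
Trained networks look in the newest picture that a camera, given by its name, has taken for a name from the list of things; names that differ only in an ending like _2 or _b are one class to them, and where a whole thing is asked for, a point or a joint stands for the part that bears it (a point fixed in the world has none). Each returns a list of dicts, best first, with "p" (0 to 1); they miss things now and then, are a little off and sometimes report something else, mostly with a low value. They report only what shows in the picture. A call takes as long as a camera call. They do not tell look-alikes from the thing itself.
- models.recognise(camera, target): "point" ([column, row] in pixels, amid what is visible of it).
- models.masks_of(camera, target): "mask" (420x560 bool, what is visible of it) and "point" ([column, row] in pixels, amid what is visible of it).
The state is a dict: "time": time; "qpos": joint angles; "qd": joint speeds; "tau": joint torques, N m; "tcp_pos": TCP position; "eef_rot": TCP orientation; "contact_force": force on the tool from outside, world axes, zero at the start; "wrist_torque": the same for the moment, N m; "width": finger opening in m.
Only numpy, scipy, OpenCV 4.12 (cv2) and the standard library are available. Lean on these libraries where they do the work, as an engineer would, in place of code of your own. Each camera call takes 0.05 s, during which the arm holds its last target. There are 200 camera calls.

## Task

The blue pipette was left standing in a steel tool cup: pull it out of the cup and hang it on the dock with the blue fork, its neck in the slot and its collar lying flat on the prongs behind the little stop lips. Leave both cups standing where they are, and leave the green and orange pipettes as they are.

Things in the scene. Friction and masses are not known exactly. Their poses are not given: they have to be found in the camera images.
- pip_blue: blue pipette, round, 195 mm long, about 90 g. Origin: centre of its nozzle end; z along its axis to the push button. Along z: nozzle, 6 mm diameter at 0, 10 mm at 50 mm; white neck, 14 mm, to 110; blue collar disc, 36 mm, 110 to 116; blue handle, 24 mm, to 175; steel rod and 18 mm blue button to 195. Starts leaning in cup_blue, collar and handle above the rim
- pip_blue_collar (a point): centre of the underside of the blue pipette's collar, on its axis 110 mm from the nozzle end; axes as the pipette
- pip_blue_grip (a point): on the blue pipette's axis 155 mm from the nozzle end (45 mm above the collar's underside), on the bare handle: a good place to grip; axes as the pipette
- cup_blue: loose steel cup, 0.45 kg, that holds the blue pipette (both cups look alike, may swap places). Origin: centre of underside, z up. Foot disc 76 mm diameter, 8 mm high; tube 40 mm outside, 34 mm inside diameter, floor at 8 mm, rim at 85 mm. The pipette leans about 17 degrees from vertical, its top towards the robot or up to 70 degrees to either side of that
- dock_blue: fixed dock, blue fork on a white stand; the three docks stand side by side in any order, turned -0.05 to 0.3 rad. Origin: on the deck below the hanging place; -x is the fork's open front, z up. White base plate 12 mm high, x -38 to 62, y -40 to 40 mm; white post below the fork at x 33 to 47 mm. Nothing stands above the fork but its two stop lips
- dock_blue_seat (a point): hanging place, where the collar's underside centre belongs: mid-slot, level with the prongs' upper face, 140 mm above the deck; axes as the dock. Prongs 8 mm thick, from x -30 mm back, 10.5 to 26 mm either side: slot 21 mm wide, open to -x, closed at x 11 mm. A stop lip 4 mm high on each prong at x -24 to -18 mm; the collar lies behind them with 3.5 mm of play, nozzle 30 mm above the deck
- pip_green: green pipette, same shape, size and axes as the blue one, leaning in cup_green; to be left alone
- cup_green: the other loose steel cup, same shape and axes as cup_blue, holding the green pipette
- pip_orange: orange pipette, same shape, size and axes as the blue one, hanging in the orange dock with its button 225 mm above the deck; to be left alone
- dock_green: empty dock with a green fork, same shape and axes as dock_blue; not the one to use
- dock_orange: dock with an orange fork, same shape and axes as dock_blue, with the orange pipette hanging in it
Mind the look-alikes: they are no part of the job. What is shaped like the pip_blue but red is not meant. Leave any red look-alike of the dock_blue alone.

How it is judged:
By the outcome, as a careful person would: the job done as asked, in the order asked, and still so for the second after the job is handed in, with the robot touching nothing.
It also fails if it takes over 51 s, if anything falls off the work surface, if the arm or the gripper's body presses on something with over 40 N, if the wrist force passes 120 N, or if a joint passes its speed limit or range.

## Working session

There is one attempt and no reset: what is moved stays moved. The work goes in short steps, each a Python script; the robot and the scene stay as the last script left them, time stands still between calls to the robot, and variables do not carry over. Pictures are saved under pics/ and viewed, about 8 in all and at most 12, crops included, and the job is handed in when it is done.

```bash
mkdir -p pics; cat > h.py <<'E'
import numpy as np, cv2
from station import ctrl,get_state,vision,ticket,models
from scipy.spatial.transform import Rotation as Rn
def cam(name):
    s=get_state(); im,d=vision.grab_frame(name); i=vision.camera_info(name)
    K=np.array(i['mtx']);D=np.array(i['dist_coeffs'])
    if 'R' in i: R=np.array(i['R']);t=np.array(i['t']); Rw=R.T; o=-R.T@t
    else:
        q=s['eef_rot']; Rt=Rn.from_quat([q[1],q[2],q[3],q[0]]).as_matrix(); H=np.array(i['hand_eye'])
        Rw=Rt@H[:3,:3]; o=Rt@H[:3,3]+np.array(s['tcp_pos'])
    return dict(im=im,d=d,K=K,D=D,Rw=Rw,o=o)
def pts(c,mask):
    v,u=np.nonzero(mask&(c['d']>0)); z=c['d'][v,u]
    n=cv2.undistortPoints(np.stack([u,v],1).astype(float).reshape(-1,1,2),c['K'],c['D']).reshape(-1,2)
    return (np.c_[n,np.ones(len(n))]*z[:,None])@c['Rw'].T+c['o']
def proj(c,X):
    R=c['Rw'].T; t=-R@c['o']
    return cv2.projectPoints(np.array(X,float).reshape(-1,1,3),cv2.Rodrigues(R)[0],t,c['K'],c['D'])[0].reshape(-1,2)
E
python3 - <<'E'
from h import *
print(get_state())
for n in ['scene','side','wrist']:
    c=cam(n); cv2.imwrite(f'pics/{n}0.png',c['im']); print(n,c['o'].round(3),c['Rw'][:,2].round(2))
    for t in ['pip_blue','cup_blue','dock_blue','pip_green','dock_green','pip_orange']:
        for r in models.masks_of(n,t)[:4]:
            P=pts(c,r['mask']); 
            print(t,round(r['p'],2),np.round(r['point']),r['mask'].sum(),np.median(P,0).round(3) if len(P) else '', c['im'][r['mask']].mean(0).round())
E
```

```text
{'time': 0.0, 'qpos': array([-1.23252251,  0.50833588, -0.23751112,  1.50113838,  0.12566589,
        1.14893446, -0.15476514]), 'qd': array([-4.10821358e-04, -5.15303187e-04, -1.24091595e-06, -6.20951568e-04,
       -2.11586576e-04,  2.57669421e-04, -5.05801237e-05]), 'tau': array([ 1.16153369e-03, -6.20577407e+01, -2.18674242e+00, -2.49660087e+01,
        1.25221984e-02,  1.15448571e-02, -7.08766422e-06]), 'tcp_pos': array([0.14412803, 0.60762025, 0.23042852]), 'eef_rot': array([-9.85568513e-05,  1.16110938e-01,  9.93235829e-01, -9.10359544e-04]), 'contact_force': array([-0.13990143, -0.18818033,  0.53509712]), 'wrist_torque': array([ 0.01878203,  0.00750339, -0.03446166]), 'width': 0.08520141926357165}
scene [ 1.047 -0.3    1.034] [-0.46  0.29 -0.84]
pip_blue 0.92 [166. 204.] 468 [ 0.321 -0.162  0.025] [ 52.  51. 156.]
pip_blue 0.69 [137. 251.] 573 [ 0.478 -0.276  0.141] [150.  92.  65.]
cup_blue 0.76 [144. 283.] 967 [ 0.5   -0.298  0.011] [150. 144. 133.]
cup_blue 0.59 [320. 231.] 1988 [0.604 0.092 0.043] [172. 136. 117.]
dock_blue 0.63 [320. 231.] 1986 [0.604 0.092 0.045] [172. 
[... 233 characters left out ...]
1.056 0.765] [ 0.03 -0.84 -0.53]
pip_blue 0.79 [352. 207.] 314 [ 0.321 -0.149  0.019] [ 63.  62. 116.]
pip_blue 0.66 [303. 151.] 190 [ 0.472 -0.264  0.144] [100.  66.  53.]
cup_blue 0.65 [300. 186.] 234 [ 0.476 -0.28   0.019] [96. 95. 88.]
dock_blue 0.72 [300. 152.] 169 [ 0.472 -0.264  0.136] [99. 66. 52.]
dock_blue 0.63 [215. 222.] 1338 [ 0.706 -0.011  0.011] [ 56.  54. 111.]
pip_green 0.72 [293. 186.] 392 [ 0.501 -0.062  0.128] [80. 95. 70.]
pip_green 0.53 [244. 286.] 732 [0.58  0.388 0.158] [ 65.  81. 107.]
dock_green 0.82 [249. 257.] 1069 [0.585 0.239 0.129] [103. 124.  95.]
pip_orange 0.72 [244. 287.] 649 [0.579 0.389 0.166] [ 61.  78. 107.]
wrist [0.077 0.624 0.374] [ 0.26 -0.06 -0.96]
```

View pics/scene0.png

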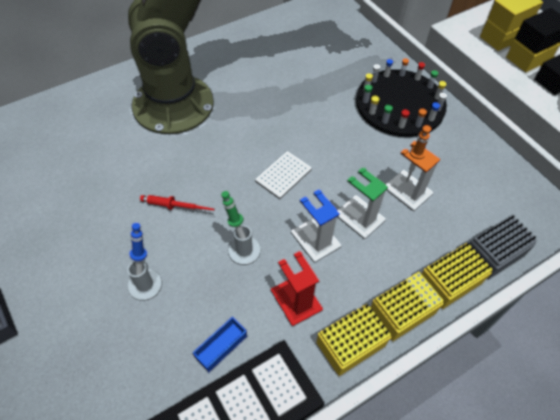

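View pics/side0.png

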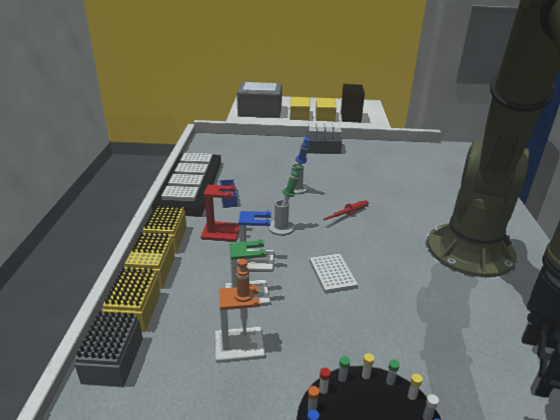

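Candidates for the blue pipette: the blue one leaning in the cup at scene (137,245); a red look-alike lying at (175,204); green at (233,210) and orange at (425,140). I choose (137,245). For the dock: blue fork at (320,210), red look-alike at (297,285), green at (368,185) and orange at (420,160). I choose (320,210).

```bash
cat >> h.py <<'E'
from scipy.optimize import least_squares
# profile of pipette (z, r)
def pip_res(p,P,zmin=0.0):
    # p: collar centre xyz, axis tilt ax,ay (dir = (ax,ay,1) normalised)
    a=np.array([p[3],p[4],1]);a/=np.linalg.norm(a)
    v=P-p[:3]; z=v@a; r=np.linalg.norm(v-z[:,None]*a,axis=1)
    boxes=[(-60,0,7),(0,6,18),(6,65,12),(65,79,4),(79,85,9)]
    best=np.full(len(P),1e9)
    for z0,z1,R in boxes:
        dz=np.maximum(z0/1e3-z,z-z1/1e3); dr=r-R/1e3
        o=np.hypot(np.maximum(dz,0),np.maximum(dr,0)); s=np.where(o>0,o,np.minimum(np.maximum(dz,dr),0))
        best=np.minimum(best,s)
    return best
def fit_pip(P,p0):
    f=lambda q:pip_res(q,P)
    r=least_squares(f,p0,loss='soft_l1',f_scale=.003,x_scale=[.01,.01,.01,.1,.1])
    return r.x,np.median(np.abs(r.fun))
def isblue(c):
    h=cv2.cvtColor(c['im'],cv2.COLOR_BGR2HSV); return (h[...,0]>105)&(h[...,0]<130)&(h[...,1]>100)
E
python3 - <<'E'
from h import *
A=[];Dk=[]
for n in ['scene','side']:
    c=cam(n); P=pts(c,isblue(c))
    B=P[(np.linalg.norm(P[:,:2]-[.478,-.27],axis=1)<.06)&(P[:,2]>.08)&(P[:,2]<.25)]
    print(n,len(B),B.min(0).round(3),B.max(0).round(3)); 
    print(fit_pip(B,[.48,-.275,.11,-.2,.2]))
    A.append(B)
    F=P[(np.linalg.norm(P[:,:2]-[.6,.09],axis=1)<.09)&(P[:,2]>.12)&(P[:,2]<.16)]
    print('fork',len(F),F.min(0).round(3),F.max(0).round(3),cv2.minAreaRect((F[F[:,2]>.135][:,:2]*1e3).astype(np.float32)))
    al=pts(c,np.ones(c['d'].shape,bool)); g=al[(np.linalg.norm(al[:,:2]-[.5,-.295],axis=1)<.06)&(al[:,2]>.005)&(al[:,2]<.012)]
    print('foot',len(g),g.min(0).round(3),g.max(0).round(3))
print(fit_pip(np.vstack(A),[.48,-.275,.11,-.2,.2]))
E
```

```text
scene 401 [ 0.451 -0.297  0.101] [ 0.494 -0.253  0.199]
(array([ 0.47440879, -0.28109184,  0.11381673, -0.16361859,  0.24953741]), np.float64(0.0007192436754069817))
fork 607 [0.544 0.073 0.132] [0.623 0.127 0.148] ((583.0579223632812, 99.99546813964844), (78.60555267333984, 53.40947341918945), 1.265619158744812)
foot 431 [ 0.458 -0.344  0.005] [ 0.542 -0.237  0.012]
side 158 [ 0.457 -0.285  0.108] [ 0.492 -0.247  0.194]
(array([ 0.47776077, -0.28104377,  0.10982792, -0.16145748,  0.25909115]), np.float64(0.001147114443062671))
fork 386 [0.548 0.072 0.129] [0.623 0.129 0.143] ((585.5075073242188, 100.89622497558594), (75.58126831054688, 55.003597259521484), 0.2842031419277191)
foot 21 [ 0.455 -0.303  0.005] [ 0.494 -0.261  0.011]
(array([ 0.47486515, -0.28058739,  0.11357625, -0.16425819,  0.25235072]), np.float64(0.0009293900118625981))
```

```bash
cat >> h.py <<'E'
def seg_d(Q,a,b):
    t=np.clip(((Q-a)@(b-a))/((b-a)@(b-a)),0,1); return np.linalg.norm(Q-a-t[:,None]*(b-a),axis=1)
U=np.array([[-30,10.5],[-30,26],[47,26],[47,-26],[-30,-26],[-30,-10.5],[11,-10.5],[11,10.5]])/1e3
def fork_res(p,Q):
    c,s=np.cos(p[2]),np.sin(p[2]); L=(Q-p[:2])@np.array([[c,-s],[s,c]])
    return np.min([seg_d(L,U[i],U[(i+1)%8]) for i in range(8)],axis=0)
def plane_pts(c,uv,z):
    n=cv2.undistortPoints(np.array(uv,float).reshape(-1,1,2),c['K'],c['D']).reshape(-1,2)
    r=np.c_[n,np.ones(len(n))]@c['Rw'].T; return (c['o']+r*((z-c['o'][2])/r[:,2])[:,None])
def zmap(c):
    m=c['d']>0; Z=np.full(c['d'].shape,-1.); P=pts(c,m); Z[m]=P[:,2]; X=np.zeros(Z.shape+(3,)); X[m]=P; return Z,X
def fit_fork(c,p0):
    Z,X=zmap(c); m=isblue(c)&(Z>.1365)&(Z<.149)&(np.linalg.norm(X[...,:2]-p0[:2],axis=2)<.09)
    cs=cv2.findContours(m.astype(np.uint8),cv2.RETR_LIST,cv2.CHAIN_APPROX_NONE)[0]
    uv=max(cs,key=len).reshape(-1,2); Q=plane_pts(c,uv,.14)[:,:2]
    r=least_squares(fork_res,p0,args=(Q,),loss='soft_l1',f_scale=.002,x_scale=[.01,.01,.1])
    return r.x,np.median(r.fun),len(uv),np.median(Z[m])
def Rq(a,xref=(-1,0,0)):
    z=-np.array(a)/np.linalg.norm(a); x=np.array(xref,float); x-=x@z*z; x/=np.linalg.norm(x)
    R=np.c_[x,np.cross(z,x),z]; q=Rn.from_matrix(R).as_quat(); return [q[3],*q[:3]]
E
python3 - <<'E'
from h import *
print('pinch',ctrl.pinch_z)
ctrl.movep([.51,.10,.31],[0,0,1,0])
c=cam('wrist'); cv2.imwrite('pics/w1.png',c['im']); print(get_state()['time'])
print(fit_fork(c,[.575,.10,.02]))
for n in ['scene','side']: print(n,fit_fork(cam(n),[.575,.10,.02]))
a=np.array([-.163,.252,1]); a/=np.linalg.norm(a); col=np.array([.475,-.281,.1125])
for xr in [(-1,0,0),(-.5,.87,0),(-.87,.5,0),(-.87,-.5,0),(0,1,0),(0,-1,0)]:
    q=Rq(a,xr); print(xr,[ctrl.ik(col+a*d,q) is not None for d in (.03,.045,.15,.2)])
q=Rq(a)
ctrl.movep(col+a*.17,q)
c=cam('wrist'); cv2.imwrite('pics/w2.png',c['im']); print(get_state()['time'])
P=pts(c,isblue(c)); B=P[(np.linalg.norm(P[:,:2]-[.478,-.27],axis=1)<.06)&(P[:,2]>.08)&(P[:,2]<.25)]
print(len(B),fit_pip(B,[*col,-.163,.252]) if len(B) else '')
np.save('B.npy',B)
E
```

```text
pinch -0.0187
3.45
(array([0.57518338, 0.09971288, 0.02562725]), np.float64(0.000547051792516122), 332, np.float64(0.14006890663243277))
scene (array([0.57503202, 0.09947719, 0.02088926]), np.float64(0.000546770379868295), 115, np.float64(0.1400684989224651))
side (array([ 0.57210277,  0.10096435, -0.09430301]), np.float64(0.005539254209603451), 113, np.float64(0.13745631912955653))
(-1, 0, 0) [True, True, True, True]
(-0.5, 0.87, 0) [True, True, True, True]
(-0.87, 0.5, 0) [True, True, True, True]
(-0.87, -0.5, 0) [True, True, True, True]
(0, 1, 0) [True, True, True, True]
(0, -1, 0) [True, True, True, True]
4.8917
1673 (array([ 0.47651626, -0.28144743,  0.11386817, -0.17354556,  0.26061788]), np.float64(0.00033572398668557657))
```

```bash
cd pics; python3 -c "
import cv2,numpy as np
a=cv2.imread('w1.png');b=cv2.imread('w2.png');cv2.imwrite('w12.png',cv2.resize(np.hstack([a,b]),(800,300)))"
```

```text
(no output)
```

View pics/w12.png

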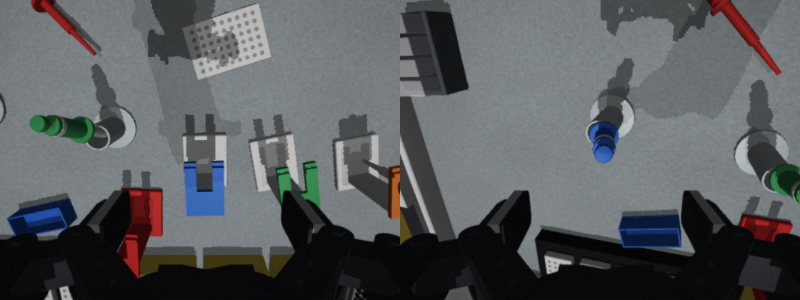

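Left half (dock view): the blue fork is at (205,190), with its slot open and free. Right half: the blue pipette is leaning in the cup at (603,140), and no other blue pipette is near. The fits agree within about 2 mm, so I'll grasp and pull.

```bash
python3 - <<'E'
from h import *
a=np.array([-.168,.256,1]); a/=np.linalg.norm(a); col=np.array([.476,-.2813,.1137]); q=Rq(a)
ctrl.movel(col+a*(.045-.0187),max_speed=.1)
s=get_state(); print(s['contact_force'].round(2),s['time'])
ctrl.close_gripper(40); s=get_state(); print('w',s['width'],s['contact_force'].round(2))
p=np.array(s['tcp_pos'])
ctrl.movel(p+a*.02,max_speed=.05); print(get_state()['contact_force'].round(2))
ctrl.movel(p+a*.13,max_speed=.1); s=get_state();print('w',s['width'],s['contact_force'].round(2))
ctrl.movep([.46,-.2,.42],Rq([0,0,1])) ; s=get_state(); print(s['time'],s['tcp_pos'],s['contact_force'].round(2))
A=[]
for n in ['scene','side']:
    c=cam(n); cv2.imwrite(f'pics/{n}2.png',c['im']); t=np.array(s['tcp_pos'])
    Z,X=zmap(c); m=(np.linalg.norm(X[...,:2]-t[:2],axis=2)<.04)&(Z>.25)&(Z<.4)
    h=cv2.cvtColor(c['im'],cv2.COLOR_BGR2HSV); m&=(h[...,2]>70)  # blue + white neck
    m1=m&isblue(c); mw=m&~isblue(c)&(Z<t[2]-.035)&(Z>t[2]-.08)
    B=X[m1|mw]; print(n,m1.sum(),mw.sum(),fit_pip(B,[t[0],t[1],t[2]-.026,0,0])); A.append(B)
print(fit_pip(np.vstack(A),[t[0],t[1],t[2]-.026,0,0]))
a=cv2.imread('pics/scene2.png');b=cv2.imread('pics/side2.png');cv2.imwrite('pics/s2.png',cv2.resize(np.hstack([a,b]),(800,300)))
E
```

```text
[0.12 0.24 0.6 ] 6.4667
w 0.023096461247196113 [-0.3  -0.08  0.8 ]
[-0.    0.09 -0.31]
w 0.0232288593547747 [-0.03  0.13 -0.24]
9.575 [ 0.45980078 -0.20039682  0.41862721] [-0.99 -0.07 -0.9 ]
scene 150 126 (array([ 4.58749224e-01, -1.99903889e-01,  3.91916233e-01, -1.04219570e-02,
       -2.32647536e-04]), np.float64(0.0005679444586502336))
side 53 84 (array([ 0.46044065, -0.19919428,  0.39236831, -0.00706034,  0.02238297]), np.float64(0.0011399912865301277))
(array([ 0.45901   , -0.19973629,  0.39195157, -0.01181342,  0.00351071]), np.float64(0.000788914267741957))
```

View pics/s2.png

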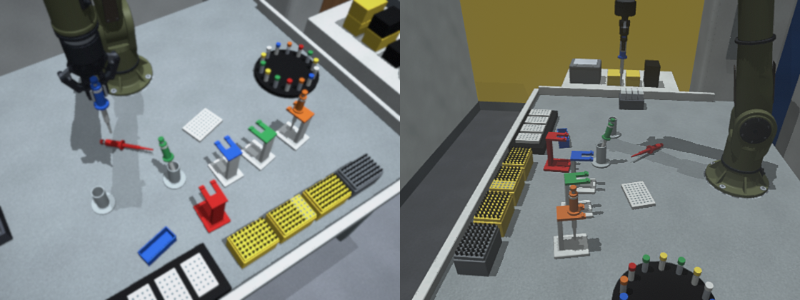

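The pipette is held vertical (tilt under 1°), and cup_blue is standing empty at (100,198). Next I'll lower it into the blue fork.

```bash
python3 - <<'E'
from h import *
x,y=.5760,.0992
ctrl.movep([x,y,.42],Rq([0,0,1]))
ctrl.movel([x,y,.20],max_speed=.12)
s=get_state(); t=np.array(s['tcp_pos']); print(s['time'],t,s['contact_force'].round(2))
A=[]
for n in ['scene','side']:
    c=cam(n); cv2.imwrite(f'pics/{n}3.png',c['im'])
    Z,X=zmap(c); m=(np.linalg.norm(X[...,:2]-t[:2],axis=2)<.025)&(Z>t[2]-.033)&(Z<t[2]+.02)&isblue(c)
    print(n,m.sum(),fit_pip(X[m],[t[0],t[1],t[2]-.026,0,0])); A.append(X[m])
print(fit_pip(np.vstack(A),[t[0],t[1],t[2]-.026,0,0]))
a=cv2.imread('pics/scene3.png')[130:280,240:440];b=cv2.imread('pics/side3.png')[130:280,160:360];cv2.imwrite('pics/s3.png',cv2.resize(np.hstack([a,b]),(800,300),interpolation=cv2.INTER_CUBIC))
E
```

```text
12.875 [0.5763086  0.09927668 0.20057595] [ 0.14 -1.74 -1.19]
scene 180 (array([ 0.57457888,  0.099645  ,  0.17398839, -0.01123333, -0.02365027]), np.float64(0.0008259238290238185))
side 107 (array([ 0.57824243,  0.09962302,  0.17593711, -0.05906063,  0.08811574]), np.float64(0.0011547019275421413))
(array([ 0.57540822,  0.10065637,  0.1743208 , -0.02499308, -0.03692179]), np.float64(0.0010121712040387521))
```

View pics/s3.png

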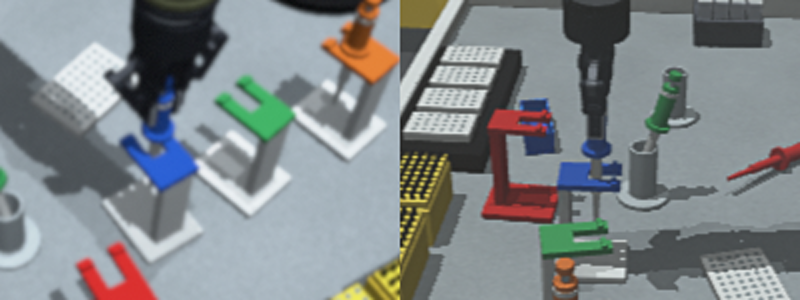

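The neck is in the slot between the prongs, with the collar about 33 mm above the fork. I'll lower it and release.

```bash
python3 - <<'E'
from h import *
x,y=.5760,.0992
for z in (.175,.170,.168,.1665,.165):
    ctrl.movel([x,y,z],max_speed=.03); f=get_state()['contact_force']; print(z,f.round(2))
    if f[2]>2.5: break
ctrl.ungrasp(); ctrl.pause(.3); print(get_state()['contact_force'].round(2))
ctrl.movel([x,y,.32],max_speed=.1)
ctrl.movep([.46,.10,.33],Rq([0,0,1])); ctrl.pause(.3)
s=get_state(); print(s['time'],s['tcp_pos'],s['width'])
A=[]
for n in ['scene','side','wrist']:
    c=cam(n); cv2.imwrite(f'pics/{n}4.png',c['im'])
    Z,X=zmap(c); m=(np.linalg.norm(X[...,:2]-[.575,.0996],axis=2)<.03)&(Z>.142)&(Z<.24)&isblue(c)
    B=X[m]; print(n,len(B),B[:,2].max().round(3) if len(B) else '',fit_pip(B,[x,y,.14,0,0]) if len(B)>20 else ''); A.append(B)
print(fit_pip(np.vstack(A),[x,y,.14,0,0]))
a=cv2.imread('pics/scene4.png')[130:310,120:360];b=cv2.imread('pics/side4.png')[130:310,160:400];w=cv2.imread('pics/wrist4.png')
cv2.imwrite('pics/s4.png',np.vstack([cv2.resize(np.hstack([a,b]),(800,300),interpolation=cv2.INTER_CUBIC),cv2.copyMakeBorder(cv2.resize(w,(400,300)),0,0,0,400,0)]))
E
```

```text
0.175 [ 0.97 -0.4  -1.01]
0.17 [ 0.27 -0.59 -0.86]
0.168 [ 0.3   1.52 -0.24]
0.1665 [-1.5   0.15  2.06]
0.165 [-3.71 -0.9  12.09]
[0.64 0.57 0.3 ]
18.4917 [0.46060594 0.09992456 0.3294919 ] 0.08542226636014569
scene 372 0.229 (array([0.57442066, 0.09830464, 0.14021108, 0.00429772, 0.03015994]), np.float64(0.0010351518478621292))
side 236 0.223 (array([ 5.77311833e-01,  1.00027930e-01,  1.36629384e-01,  1.29264541e-02,
       -2.87562033e-04]), np.float64(0.0008493372972407454))
wrist 1888 0.227 (array([5.74980354e-01, 9.97406377e-02, 1.39859500e-01, 3.28431977e-02,
       2.31029610e-04]), np.float64(0.0006152631160259506))
(array([0.57497781, 0.0995693 , 0.13986444, 0.03209099, 0.00524815]), np.float64(0.0007269736879624228))
```

View pics/s4.png

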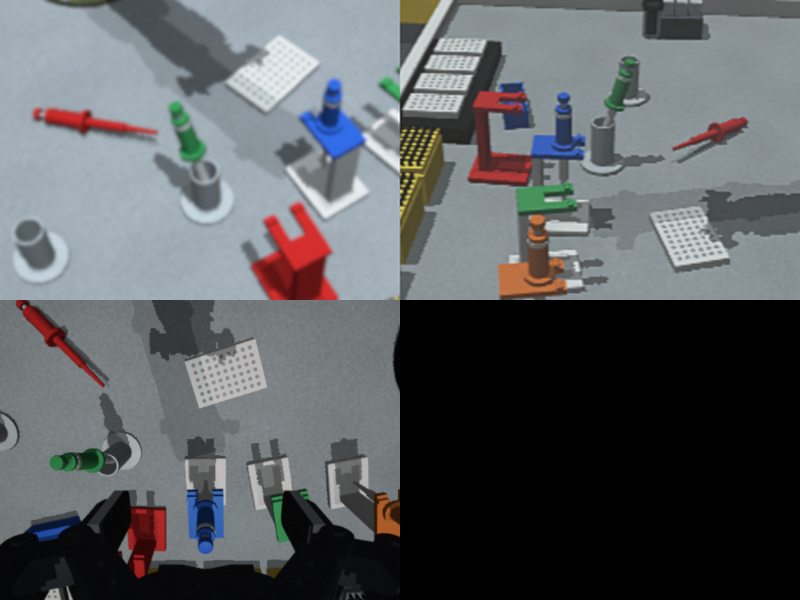

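The pipette is hanging upright: the fitted collar is at z = 0.1399, within 0.5 mm of the seat. Resting on a lip would raise the collar by up to 4 mm and tilt it about 6°, and neither shows.

```bash
python3 -c "
from h import *
ticket.close_job(); print(get_state()['time'])"
```

```text
the job is handed in; nothing more can be done
the job is handed in; nothing more can be done
```

The blue pipette is out of its cup and hanging on the dock with the blue fork. I handed the job in at about 18.6 s on the robot's clock, with the gripper open and clear of everything.

- **How it went:** I gripped the handle along the pipette's leaning axis and pulled it straight out. Then I turned it upright, lowered its neck into the slot, released it and backed off. The highest force I read was about 12 N, when the collar met the prongs.
- **Seat:** The combined fit puts the collar at (0.575, 0.0996, 0.1399). The seat I measured is at (0.5752, 0.0996, 0.140).
- **Tilt:** The fitted tilt is 2° or less. The scene, side and wrist cameras disagree by about 0.03 rad on its direction, so I read that as fit noise. A collar resting on a stop lip would lean about 6°.
- **Side camera:** Its collar fit read about 3 mm low and 2 mm off in x. Its fork fit was also poor earlier, so I relied on the scene and wrist cameras.
- **Everything else:** In the last pictures both cups are standing. The green pipette is still in its cup, and the orange one is still in its dock. I checked these by eye and did not re-measure the cups' positions.

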